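Slide the glasses case into its holder and the cup onto its coaster

ROBOT

A 7-joint arm with a two-finger parallel gripper is mounted at the origin on the work surface. World frame = base frame: x ahead of the robot, y to its left, z up, the work surface at z = 0. Lengths are in mm, angles in rad, forces in N, time in s.
With the tool pointing down it reaches from about 350 to 900 mm from the base axis. Payload 8.1 kg.
Tool frame: the origin (TCP) lies at the very end of the fingers, on their centre line; the grasp point (between the pads) lies 19 mm behind it; z points along the fingers, y is the line along which they close (so a half turn about z gives the same grasp; the last joint's range is limited). The gripper opens to 85 mm and grips with 20 to 120 N. Pads are 22 mm wide; open, the fingers measure 114 mm over their backs; the gripper's body (76 mm by 85 mm) begins 54 mm behind the grasp point. The pads swing forward as they close: fully open they stand 13 mm farther back than shut.
Start: joints at [-1.252, 0.434, 0.025, 1.573, -0.012, 1.134, -0.075], TCP at [255.905, 570.223, 231.323] pointing down, gripper open.
Joint ranges: [-2.62, 2.62], [-0.44, 2.09], [-1.27, 1.32], [0.08, 2.57], [-1.32, 4.46], [0.12, 2], [-2.74, 2.74]. Speed limits (rad/s): [2.22, 2.22, 3.01, 3.01, 3.14, 3.14, 3.14].

INTERFACE

Orientations are given as a unit quaternion [w, x, y, z].
In Python, from workcell import r gives the robot as it stands.
- The arm moves only by the tool carry_out, never from a script. Its argument "moves" is a list of rows, each a list of 3 entries, a list of its own where there are three numbers: the finger opening in mm, from 0 to 85.4, then the shift along the world's x, y, z in mm, then the turn about the world's z in degrees. In form: [[gripper, [dx, dy, dz], yaw], ...]. A call has 1 to 10 rows; each row shifts and turns the commanded pose from where the row before left it; what a row does not reach is not made up. A row lasts 1/10 s, in which the tool goes at most 50 mm and 8.59 degrees, less where a joint would pass 70% of its speed; a pose out of reach is approached as far as the arm can. A call is refused whole if a number of a shift passes 50 or a number of a turn 8.59, either way. A call with a gripper value outside its range is refused whole. The fingers move at their own pace and stop on an object; "newtons" is the grip in N (left out, the last holds). Time passes only in rows, so rows that do not move let the fingers close. It gives the time, the measured TCP pose, the force, the opening and the grip force at its end, in the units of the state.
- r.state(): the state, without advancing time (a new reading comes with each control period).
- r.snapshot(name): name is "scene" or "top"; returns (picture, depth): 400x640x3 uint8, red, green, blue; 400x640 float32, mm along the optical axis (not along the pixel's ray), 0 where there is no reading.
- r.camera_info(name): a dict with "fx", "fy", "cx", "cy" (pixels), "R" (3x3) and "t" (3): a world point X has camera coordinates R X + t. Camera axes: x right, y down, z forward; pixel columns grow to the right and rows downward; lengths in mm; the calibration is good to about 2 mm. A picture is of the moment at which its call begins. camera_info takes no time and is no camera call.
- r.close_job(): hands the job in; it is judged then, once.
The state is a dict: "t": time; "joint_pos": joint angles; "qvel": joint speeds; "joint_torque": joint torques, N m; "position": TCP position; "eef_rot": TCP orientation; "wrist_force": force on the tool from outside, world axes, zero at the start; "torque": the same for the moment, N m; "finger_gap": finger opening in mm; "gripper_force": force on a finger pad.
Only numpy, scipy, OpenCV 4.12 (cv2) and the standard library are available. Lean on these libraries where they do the work, as an engineer would, in place of code of your own. Each camera call takes 0.05 s, during which the arm holds its last target. There are 200 camera calls.

TASK

Tidy the coffee table after tea, pushing things gently along the table top with the fingertips, without picking anything up: slide the dark glasses case lengthwise into the open-fronted wooden holder until its end rests against the holder's back wall, and slide the cup until its whole foot stands on the round coaster. Do them in either order, keep the cup upright and leave everything else on the table where it is.

Things in the scene. Friction and masses are not known exactly. Their poses are not given: they have to be found in the camera images.
- case: hard glasses case, dark navy with a thin brass seam; a box 64 (x) by 150 (y) by 38 mm (z) with edges rounded at 12 mm, 160 g (hidden 0.7 to 1.4 times that). Loose, it lies flat on the table in front of the holder, somewhat askew. Origin: centre of its underside; its long axis is y; its +y end is the one nearer the holder
- holder: heavy light-wood holder fixed to the table: two side walls 30 mm high and a back wall 34 mm high, open in front and on top, floor flush with the table (green felt). Origin: on the table, mid-mouth between the front ends of the side walls. +y points into it. Inner faces: sides at x = -40 and +40 mm, from y = 0 to 100 mm. With the case fully in, the case's origin is at y = +25 mm
- holder_back (a point): inner face of the holder's back wall, at its middle, at table height; 100 mm from the mouth; axes as the holder's. The side walls are 14 mm thick, the back wall 16 mm. In front of the mouth two guide wings, 30 mm high, flare outwards at 0.5 rad as far as 36 mm before the mouth, where they are about 110 mm apart inside
- cup: cream empty handleless stoneware cup with a green leaf-like diamond; round, outer diameter 72 mm from 12 mm height to the rim, foot 68 mm, 75 mm high, 320 g (hidden 0.7 to 1.4 times that). Loose, upright. Origin: centre of its foot
- coaster: flat round coaster, cream with a red-brown border, 112 mm in diameter, about 1 mm thick, stuck to the table; it gives no step, the cup slides onto it freely. Origin: its centre on the table. The whole foot is on it when the centres are within 22 mm
- jug: loose green glazed jug 165 mm high, up to 120 mm wide, with yellow daffodils up to 0.3 m; origin: centre of its foot. To be left alone
- remote: loose black remote control, 45 (x) by 165 (y) by 18 mm, flat on the table; origin: centre of its underside. To be left alone
- tin: loose round blue tin, 57 mm in diameter, 45 mm high; origin: centre of its underside. To be left alone
- candle: loose brass holder with a short candle, 80 mm in diameter, 48 mm high; origin: centre of its underside. To be left alone
Mind the look-alikes: they are no part of the job. Of the things that look like the cup, take the one that is farthest from the robot's base at the start.

How it is judged (in metres and radians):
At the end, for the whole second after the job is handed in: The case lies flat between the holder's side walls with its end within 7 mm of the back wall, and the cup stands upright on the coaster, centres within 22 mm; both at rest (y of case in the frame of holder between 0.018 and 0.035 m and x of case in the frame of holder between -0.025 and 0.025 m and angle between the y axis of case and the y axis of holder, either way round below 0.25 rad and angle between each of case, cup's own z axis and vertical below 0.1 rad and height (world z) of each of case, cup below 0.006 m and horizontal distance between cup and coaster below 0.022 m and linear speed of each of case, cup below 0.01 m/s); the robot touches nothing.
It fails at once if the case or the cup was lifted off the table (height (world z) of any of case, cup above 0.012 m).
It fails at once if the cup was tipped (angle between cup's own z axis and vertical above 0.35 rad).
It fails at once if the cup was squeezed or shoved hard (over 40 N) (contact force between the fingers and cup above 40 N).
It fails at once if the case was squeezed or rammed home hard (over 80 N) (contact force between the fingers and case above 80 N).
It fails at once if something else on the table was moved by more than 15 mm (distance of any of jug, remote, tin, candle from where it was at the start of the episode above 0.015 m).
It also fails if it takes over 64 s, if anything falls off the work surface, if the arm or the gripper's body presses on something with over 40 N, if the wrist force passes 120 N, or if a joint passes its speed limit or range.

## Working session

There is one attempt and no reset: what is moved stays moved. The work goes in short steps, Python scripts to look and compute and a tool call to move; the robot and the scene stay as the last step left them, time stands still between calls to the robot, and variables do not carry over. Pictures are saved under pics/ and viewed, at most 10 in all, crops included, and the job is handed in when it is done.

Besides the shell and the picture viewer there is one more tool, called as name(argument=value, ...) on one line, values as JSON. carry_out: Moves the arm, as the interface text tells. Its arguments: {"type":"object","properties":{"moves":{"type":"array","items":{"type":"array"}},"newtons":{"type":"number"}},"required":["moves"]}

```bash
mkdir -p pics; cat > h.py <<'E'
import numpy as np, cv2
from workcell import r
def snap(n,f=None):
    p,d=r.snapshot(n)
    if f: cv2.imwrite('pics/'+f,cv2.cvtColor(p,cv2.COLOR_RGB2BGR))
    return p,d
def world(n,d):
    c=r.camera_info(n); v,u=np.mgrid[:d.shape[0],:d.shape[1]]
    P=np.stack([(u-c['cx'])/c['fx']*d,(v-c['cy'])/c['fy']*d,d],-1)
    W=(P-np.array(c['t']))@np.array(c['R']); W[d<=0]=np.nan
    return W
E
python3 - <<'E'
from h import *
for n in('scene','top'):
    p,d=snap(n,n+'1.png'); np.savez('%s1.npz'%n,p=p,d=d)
    c=r.camera_info(n); print(n,c['fx'],-np.array(c['R']).T@np.array(c['t']))
print(r.state())
E
```

```text
scene 450.8407108646367 [1059.23330526 -567.69322254  975.67846928]
top 499.66131019522635 [ 255.13730629   16.10770974 1536.10851457]
{'t': 0.1, 'joint_pos': array([-1.25158472,  0.4351812 ,  0.02496303,  1.57399009, -0.01158321,
        1.13400044, -0.07512344]), 'qvel': array([ 1.45045123e-04, -6.74776722e-04,  9.24595510e-06, -1.48117025e-03,
       -8.63385952e-04, -5.66256708e-04, -1.16833467e-03]), 'joint_torque': array([ 3.46031746e-03, -6.71745515e+01,  1.02841258e+00, -3.16907895e+01,
        1.58300553e-02,  7.20786615e-03,  9.92650335e-07]), 'position': array([255.74786669, 569.78965365, 230.59319478]), 'eef_rot': array([-8.01035832e-05,  2.09382822e-01,  9.77833483e-01, -7.12728096e-04]), 'wrist_force': array([-0.03220985,  0.34848212,  0.20924967]), 'torque': array([0.06938333, 0.01732261, 0.00874752]), 'gripper_force': 0.0, 'finger_gap': 85.20868191995076}
```

View pics/scene1.png

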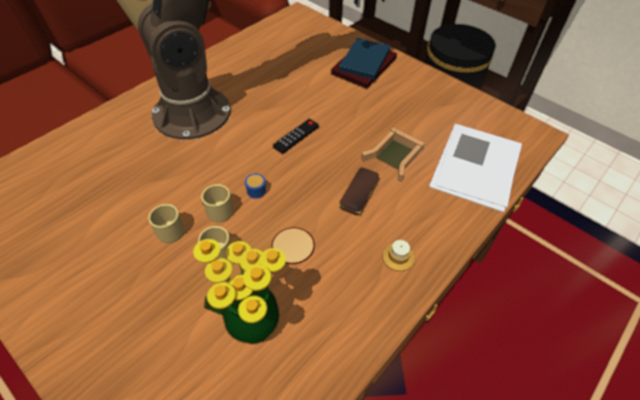

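View pics/top1.png

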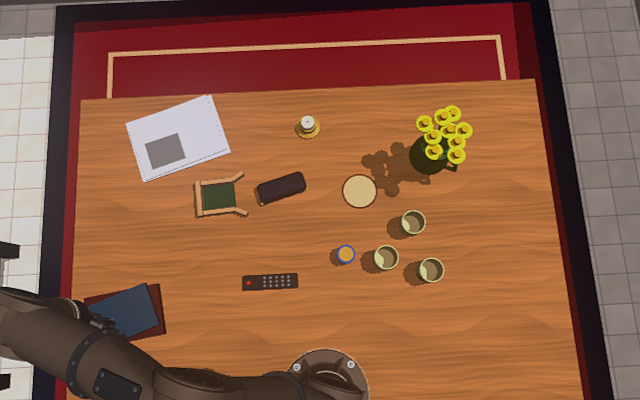

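Both views show the holder at top (218,196), the case at (281,188), the coaster at (360,191), and the jug at (432,152). Three cup look-alikes stand at top (413,222), (386,257) and (431,270). The base is near (328,385), so (413,222) looks farthest. I'll measure them and check it in a crop.

```bash
python3 - <<'E'
from h import *
S={}
for n in('scene','top'):
    z=np.load(n+'1.npz'); W=world(n,z['d'].astype(float)); S[n]=(z['p'],W)
p,W=S['top']
t=W[(W[...,2]<12)&(W[...,2]>-12)]; print('table z',np.median(t[:,2]))
for nm,(u,v,s) in dict(cupA=(413,222,18),cupB=(386,257,17),cupC=(431,270,18),tin=(346,254,12),case=(281,188,30),candle=(308,126,14),remote=(270,282,32),jug=(435,145,45)).items():
    w=W[v-s:v+s,u-s:u+s].reshape(-1,3); w=w[w[:,2]>(9 if nm=='remote' else 22)]
    if nm.startswith('cup'): w=w[w[:,2]>66]
    lo,hi=w.min(0),w.max(0); c,rad=cv2.minEnclosingCircle(w[:,:2].astype(np.float32))
    print(nm,len(w),'lo',lo.round(),'hi',hi.round(),'circ',np.round(c),round(rad), 'dist',np.hypot(*c).round())
    if nm in('case','remote'): print(cv2.minAreaRect(w[:,:2].astype(np.float32)))
# scene view: all points in regions
ps,Ws=S['scene']
def box(x0,x1,y0,y1,z0,z1,W): 
    m=(W[...,0]>x0)&(W[...,0]<x1)&(W[...,1]>y0)&(W[...,1]<y1)&(W[...,2]>z0)&(W[...,2]<z1); return W[m]
c=W[188,281]
w=box(c[0]-100,c[0]+100,c[1]-82,c[1]+82,30,60,Ws); print('scene case',len(w),np.median(w[:,2]),cv2.minAreaRect(w[:,:2].astype(np.float32)))
for u,v in((413,222),(386,257),(431,270)):
    c=W[v,u]; w=box(c[0]-50,c[0]+50,c[1]-50,c[1]+50,66,90,Ws)
    if len(w): print('scene cup',len(w),w[:,2].max(),cv2.minEnclosingCircle(w[:,:2].astype(np.float32)))
# holder (top): heights
w=box(*([W[196,218][0]-90,W[196,218][0]+90,W[196,218][1]-80,W[196,218][1]+90]),18,45,W)
print('holder top',len(w),np.percentile(w[:,2],[5,50,95]))
m=np.zeros(W.shape[:2],np.uint8)
# coaster
hsv=cv2.cvtColor(p,cv2.COLOR_RGB2HSV); g=hsv[165:215,335:385]
a=(p[165:215,335:385,2].astype(int)>90); print('coaster px',a.sum())
# composite view: crops
A=cv2.resize(p[170:300,180:460],None,fx=2.8,fy=2.8,interpolation=cv2.INTER_CUBIC)
cv2.imwrite('pics/crop1.png',cv2.cvtColor(A,cv2.COLOR_RGB2BGR))
B=cv2.resize(ps[160:350,140:320],None,fx=3.1,fy=3.1,interpolation=cv2.INTER_CUBIC)
cv2.imwrite('pics/crop2.png',cv2.cvtColor(B,cv2.COLOR_RGB2BGR))
E
```

```text
table z 0.941611576772567
cupA 131 lo [ 442. -323.   66.] hi [ 514. -253.   82.] circ [ 478. -288.] 37 dist 558.0
cupB 120 lo [ 343. -234.   66.] hi [ 413. -163.   86.] circ [ 379. -199.] 36 dist 428.0
cupC 131 lo [ 300. -364.   66.] hi [ 370. -291.   83.] circ [ 334. -328.] 37 dist 468.0
tin 290 lo [ 369. -112.   36.] hi [423. -57.  55.] circ [396. -84.] 28 dist 405.0
case 981 lo [564.  23.  22.] hi [664. 177.  49.] circ [614. 101.] 80 dist 622.0
((614.640869140625, 100.76820373535156), (67.06294250488281, 148.89779663085938), 15.612580299377441)
candle 216 lo [789. -13.  22.] hi [836.  36.  56.] circ [815.  11.] 26 dist 815.0
remote 854 lo [242.  56.   9.] hi [424. 244.  29.] circ [347. 153.] 107 dist 380.0
((331.94830322265625, 151.33840942382812), (186.59530639648438, 181.48092651367188), 86.04710388183594)
jug 2939 lo [ 595. -434.   50.] hi [ 772. -279.  298.] circ [ 686. -364.] 91 dist 776.0
scene case 884 36.49875651657969 ((615.6962890625, 95.68134307861328), (61.38359832763672, 147.755126953125), 16.951627731323242)
scene cup 152 77.18752386797118 ((477.6716613769531, -293.378662109375), 37.6239013671875)
scene cup 201 78.45719890638372 ((378.7798767089844, -203.68328857421875), 37.055057525634766)
scene cup 232 79.2139343126678 ((336.5868225097656, -330.6093444824219), 37.995391845703125)
holder top 647 [21.0266861  31.13746075 37.8822311 ]
coaster px 797
```

View pics/crop1.png

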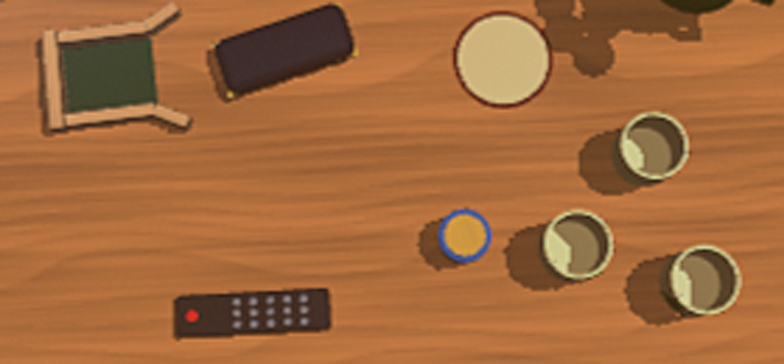

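View pics/crop2.png

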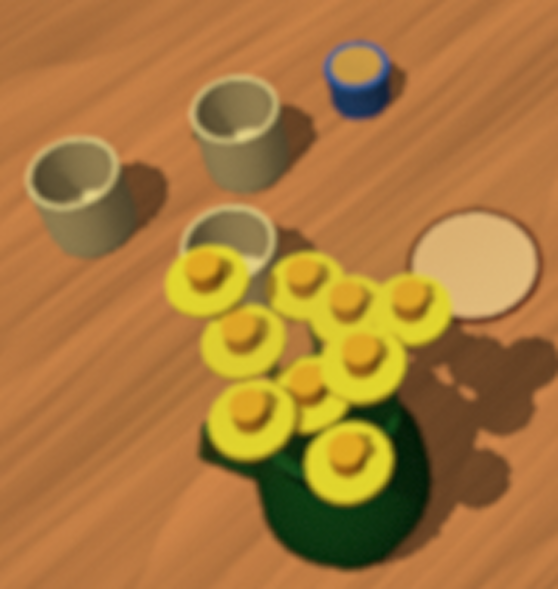

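Cup candidates are top (413,222) at 558 mm, (386,257) at 428 mm and (431,270) at 468 mm. The first, at about (478,-290), is farthest from the base, so it is the cup. In the scene crop it's the one partly hidden behind the daffodils. Next I'll measure the holder, coaster and jug in both views.

```bash
python3 - <<'E'
from h import *
def big(m):
    n,l,s,c=cv2.connectedComponentsWithStats(m.astype(np.uint8)); i=1+s[1:,4].argmax(); return l==i
f=lambda a:a[:,:2].astype(np.float32)
for n in('top','scene'):
    z=np.load(n+'1.npz'); p=z['p']; W=world(n,z['d'].astype(float)); h=cv2.cvtColor(p,cv2.COLOR_RGB2HSV).astype(int); i=p.astype(int)
    flat=np.abs(W[...,2])<14
    R=lambda x0,x1,y0,y1:(W[...,0]>x0)&(W[...,0]<x1)&(W[...,1]>y0)&(W[...,1]<y1)
    m=big(R(520,720,-220,-40)&flat&(i[...,2]>100)); w=W[m]; print(n,'coaster',m.sum(),cv2.minEnclosingCircle(f(w)),f(w).mean(0))
    m=big(R(500,700,180,400)&flat&(i[...,1]>i[...,0]+4)); w=W[m]; print(n,'felt',m.sum(),cv2.minAreaRect(f(w)),w.mean(0))
    m=big(R(480,720,190,420)&(W[...,2]>20)&(W[...,2]<45)&(i[...,0]>100)); w=W[m]; print(n,'walls',m.sum(),np.percentile(w[:,2],[50,95]),cv2.minAreaRect(f(w)),cv2.boxPoints(cv2.minAreaRect(f(w))).round().tolist())
    m=R(560,800,-480,-220)&(W[...,2]>30)&(W[...,2]<165)&(i[...,1]>i[...,0]+8); w=W[m]; print(n,'jug body',m.sum(),w.min(0).round(),w.max(0).round())
E
```

```text
top coaster 781 ((596.0521240234375, -141.13192749023438), 50.97089767456055) [ 595.9386 -141.1782]
top felt 76 ((601.2717895507812, 300.7742614746094), (68.01335906982422, 96.24927520751953), 3.1862428188323975) [618.52025723 284.5492313    0.80383972]
top walls 564 [31.74613028 38.22721615] ((596.8316650390625, 288.7589416503906), (138.92555236816406, 153.2102508544922), 4.333036422729492) [[522.0, 360.0], [533.0, 207.0], [672.0, 218.0], [660.0, 370.0]]
top jug body 30 [ 624. -408.   94.] [ 690. -311.  165.]
scene coaster 910 ((595.572998046875, -143.99203491210938), 50.16912078857422) [ 596.6451  -141.16772]
scene felt 45 ((563.6039428710938, 310.855224609375), (54.47446823120117, 16.268787384033203), 81.3160400390625) [5.64953697e+02 3.16834889e+02 2.44479359e-01]
scene walls 613 [28.86375329 34.49695545] ((596.3159790039062, 284.4467468261719), (142.71206665039062, 153.7530517578125), 5.1779255867004395) [[518.0, 355.0], [532.0, 201.0], [674.0, 214.0], [660.0, 367.0]]
scene jug body 1345 [ 628. -418.   56.] [ 743. -306.  165.]
```

Holder mouth is at about (600,247), with its axis 4.6° from +y toward -x. The case is centred at about (615,98) and askew 16.3°. The coaster is at (596,-141.5) and the cup at (478,-290.5). The sizes agree with those given. I'll do the case first, pushing its near end along the holder axis.

carry_out(moves=[[10,[18.3,-29.8,0],-3.06],[10,[18.3,-29.8,0],-3.06],[10,[18.3,-29.8,0],-3.06],[10,[18.3,-29.8,0],-3.06],[10,[18.3,-29.8,0],-3.06],[10,[18.3,-29.8,0],-3.06],[10,[18.3,-29.8,0],-3.06],[10,[18.3,-29.8,0],-3.06],[10,[18.3,-29.8,0],-3.06],[10,[18.3,-29.8,0],-3.06]], newtons=20)

```text
t: 1.1
position: [439.3, 270.8, 231.1]
eef_rot: [-0.0, 0.461, 0.887, -0.0]
wrist_force: [0.1, 0.9, 0.3]
finger_gap: 10.3
gripper_force: 0.0
```

carry_out(moves=[[10,[18.3,-29.8,0],-3.06],[10,[18.3,-29.8,0],-3.06],[10,[18.3,-29.8,0],-3.06],[10,[18.3,-29.8,0],-3.06],[10,[18.3,-29.8,0],-3.06],[10,[18.3,-29.8,0],-3.06],[10,[18.3,-29.8,0],-3.06],[10,[18.3,-29.8,0],-3.06],[10,[18.3,-29.8,0],-3.06],[10,[18.3,-29.8,0],-3.06]])

```text
t: 2.1
position: [622.2, -26.9, 231.0]
eef_rot: [-0.0, 0.679, 0.734, -0.0]
wrist_force: [0.6, 0.3, 0.0]
finger_gap: 10.1
gripper_force: 0.0
```

carry_out(moves=[[10,[0,0,-30],0],[10,[0,0,-30],0],[10,[0,0,-30],0],[10,[0,0,-30],0],[10,[0,0,-20],0],[10,[0,0,0],0],[10,[0,0,0],0],[10,[0,0,0],0]])

```text
t: 2.9
position: [622.8, -25.9, 92.7]
eef_rot: [0.001, 0.678, 0.735, 0.001]
wrist_force: [-0.8, 0.8, -0.1]
finger_gap: 9.9
gripper_force: 0.0
```

carry_out(moves=[[10,[0,0,-25],0],[10,[0,0,-25],0],[10,[0,0,-20],0],[10,[0,0,-10],0],[10,[0,0,0],0],[10,[0,0,0],0]])

```text
t: 3.5
position: [622.7, -25.9, 12.5]
eef_rot: [0.001, 0.678, 0.735, 0.001]
wrist_force: [0.7, 0.0, -0.9]
finger_gap: 10.3
gripper_force: 0.0
```

carry_out(moves=[[10,[-0.8,10,0],0],[10,[-0.8,10,0],0],[10,[-0.6,7,0],0],[10,[-0.6,7,0],0],[10,[-0.6,7,0],0],[10,[-0.6,7,0],0],[10,[-0.6,7,0],0],[10,[-0.6,7,0],0],[10,[-0.6,7,0],0],[10,[0,0,0],0]])

```text
t: 4.5
position: [615.9, 45.1, 11.2]
eef_rot: [-0.0, 0.677, 0.736, 0.0]
wrist_force: [0.5, -0.4, -0.8]
finger_gap: 10.3
gripper_force: 0.0
```

```bash
cat >> h.py <<'E'
def case(lo=0,hi=300):
    for n in('top','scene'):
        p,d=snap(n,None); W=world(n,d.astype(float)); h=p.astype(int).sum(-1)
        m=(W[...,0]>520)&(W[...,0]<680)&(W[...,1]>lo)&(W[...,1]<hi+80)&(W[...,2]>28)&(W[...,2]<46)&(h<170)
        k,l,s,c=cv2.connectedComponentsWithStats(m.astype(np.uint8)); m=l==1+s[1:,4].argmax()
        print(n,m.sum(),cv2.minAreaRect(W[m][:,:2].astype(np.float32)))
    return p
E
python3 -c "
from h import *
case(); print(r.state()['position'],r.state()['wrist_force'])"
```

```text
top 166 ((619.0308837890625, 191.28143310546875), (38.43246841430664, 75.28909301757812), 62.94898986816406)
scene 542 ((619.8975830078125, 129.1542205810547), (60.619815826416016, 147.56785583496094), 10.571854591369629)
[615.95675846  43.88310039  11.16078581] [-0.43668369  0.17295879 -0.15684253]
```

carry_out(moves=[[10,[-0.6,7,0],0],[10,[-0.6,7,0],0],[10,[-0.6,7,0],0],[10,[-0.6,7,0],0],[10,[-0.6,7,0],0],[10,[-0.6,7,0],0],[10,[-0.6,7,0],0],[10,[0,0,0],0]])

```text
t: 5.4
position: [611.6, 93.5, 11.2]
eef_rot: [-0.0, 0.678, 0.735, 0.0]
wrist_force: [-0.9, -0.6, -0.2]
finger_gap: 9.8
gripper_force: 0.1
```

```bash
python3 -c "
from h import *
p=case(); cv2.imwrite('pics/s2.png',cv2.cvtColor(cv2.resize(p[100:260,280:460],None,fx=3,fy=3),4)); print(r.state()['position'],r.state()['wrist_force'])"
```

```text
top 140 ((620.509765625, 242.35128784179688), (37.38044738769531, 73.62313842773438), 59.2467155456543)
scene 510 ((623.81494140625, 178.35867309570312), (61.19275665283203, 153.52215576171875), 14.033245086669922)
[611.92545297  93.11239663  11.30240276] [-0.34106307  0.38807752  0.20848565]
```

View pics/s2.png

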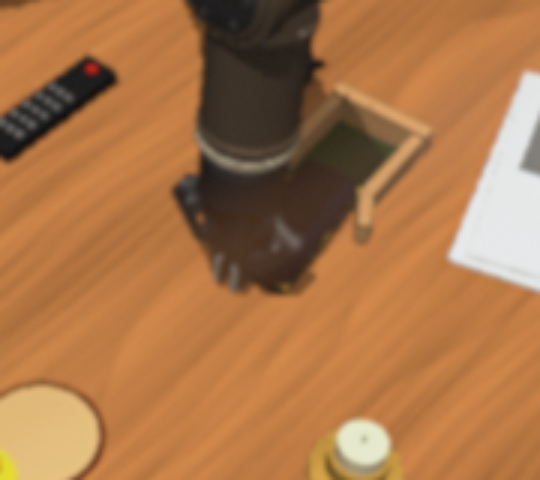

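The crop shows the case entering the holder mouth near the +x wing at about (360,200), with the gripper hiding its other side. I'll fit its visible +x edge.

```bash
cat >> h.py <<'E'
def edge():
    p,d=snap('scene'); W=world('scene',d.astype(float)); h=p.astype(int).sum(-1)
    m=(W[...,0]>540)&(W[...,0]<690)&(W[...,2]>14)&(W[...,2]<41)&(h<150); w=W[m]
    for y in range(80,280,12):
        q=w[(w[:,1]>=y)&(w[:,1]<y+12)]
        if len(q)>3: print(y+6,q[:,0].min().round(),q[:,0].max().round(),len(q))
E
python3 -c "
from h import *
edge()"
```

```text
110 630.0 658.0 45
122 645.0 659.0 28
134 648.0 657.0 15
146 649.0 655.0 14
158 649.0 652.0 7
170 609.0 653.0 12
182 596.0 632.0 22
194 589.0 633.0 26
206 585.0 644.0 39
218 582.0 619.0 32
230 582.0 622.0 41
242 582.0 621.0 30
```

carry_out(moves=[[10,[0,-6,0],0],[10,[10,0,0],0],[10,[8,0,0],0],[10,[-1,7,0],0],[10,[-1,7,0],0],[10,[-1,7,0],0],[10,[-1,7,0],0],[10,[0,0,0],0]])

```text
t: 6.35
position: [625.3, 116.4, 11.2]
eef_rot: [-0.001, 0.677, 0.736, 0.0]
wrist_force: [-0.0, 0.3, -0.3]
finger_gap: 10.1
gripper_force: 0.0
```

```bash
python3 -c "
from h import *
edge()"
```

```text
134 643.0 654.0 4
194 634.0 643.0 4
218 609.0 642.0 9
230 598.0 642.0 24
242 592.0 639.0 24
254 588.0 634.0 33
266 587.0 620.0 18
```

carry_out(moves=[[10,[-1,7,0],0],[10,[-1,7,0],0],[10,[-1,7,0],0],[10,[-1,7,0],0],[10,[-1,7,0],0],[10,[0,0,0],0]])

```text
t: 7.0
position: [620.6, 151.1, 11.3]
eef_rot: [-0.0, 0.677, 0.736, 0.0]
wrist_force: [-0.4, 0.7, -0.1]
finger_gap: 9.9
gripper_force: 0.0
```

```bash
python3 -c "
from h import *
edge()"
```

```text
242 609.0 613.0 5
254 605.0 618.0 13
266 596.0 619.0 23
278 589.0 619.0 27
```

carry_out(moves=[[10,[-1,7,0],0],[10,[-1,7,0],0],[10,[-1,7,0],0],[10,[-0.5,4,0],0],[10,[0,0,0],0]])

```text
t: 7.55
position: [617.2, 175.4, 11.3]
eef_rot: [-0.0, 0.678, 0.735, 0.0]
wrist_force: [0.4, -0.4, 0.1]
finger_gap: 10.0
gripper_force: 0.0
```

carry_out(moves=[[10,[0,2,0],0],[10,[0,2,0],0],[10,[0,2,0],0],[10,[0,0,0],0]])

```text
t: 7.95
position: [617.3, 180.3, 11.3]
eef_rot: [-0.0, 0.678, 0.735, -0.0]
wrist_force: [-0.4, -1.4, 1.2]
finger_gap: 10.3
gripper_force: 0.7
```

carry_out(moves=[[10,[0,2,0],0],[10,[0,0,0],0]])

```text
t: 8.15
position: [617.3, 182.4, 11.3]
eef_rot: [-0.0, 0.678, 0.735, -0.0]
wrist_force: [-1.0, -1.9, 1.2]
finger_gap: 10.2
gripper_force: 0.8
```

carry_out(moves=[[10,[0,2,0],0],[10,[0,0,0],0]])

```text
t: 8.35
position: [617.3, 184.6, 11.3]
eef_rot: [-0.0, 0.678, 0.735, 0.0]
wrist_force: [-0.9, -2.1, 0.4]
finger_gap: 10.0
gripper_force: 0.6
```

carry_out(moves=[[10,[0,2,0],0],[10,[0,0,0],0]])

```text
t: 8.55
position: [617.3, 186.6, 11.3]
eef_rot: [-0.0, 0.678, 0.735, 0.0]
wrist_force: [-0.5, -1.4, 0.6]
finger_gap: 9.8
gripper_force: 0.5
```

carry_out(moves=[[10,[0,2,0],0],[10,[0,0,0],0]])

```text
t: 8.75
position: [617.3, 186.9, 11.3]
eef_rot: [0.0, 0.678, 0.735, -0.001]
wrist_force: [-2.2, -5.7, 0.5]
finger_gap: 9.9
gripper_force: 2.7
```

carry_out(moves=[[10,[0,2,0],0],[10,[0,2,0],0],[10,[0,0,0],0]])

```text
t: 9.05
position: [617.3, 187.0, 11.3]
eef_rot: [0.002, 0.679, 0.734, -0.002]
wrist_force: [-3.4, -14.9, 4.2]
finger_gap: 9.8
gripper_force: 7.0
```

carry_out(moves=[[10,[0,-10,0],0],[10,[0,-20,0],0],[10,[0,-20,0],0],[10,[0,-10,20],0],[10,[0,-20,40],0],[10,[0,-40,10],0],[10,[0,-45,10],0],[10,[0,-45,0],0],[10,[0,0,0],0]])

```text
t: 9.95
position: [617.3, -27.8, 92.7]
eef_rot: [0.002, 0.682, 0.732, -0.001]
wrist_force: [0.2, -0.6, -0.1]
finger_gap: 10.2
gripper_force: 0.0
```

```bash
python3 -c "
from h import *
p=case(150,300); edge(); p,_=snap('top'); cv2.imwrite('pics/t3.png',cv2.cvtColor(cv2.resize(p[130:290,170:450],None,fx=2.8,fy=2.8),4))"
```

```text
top 503 ((605.2944946289062, 271.7396240234375), (68.05135345458984, 149.114501953125), 7.1495561599731445)
scene 676 ((605.242919921875, 263.92095947265625), (60.966854095458984, 144.16683959960938), 9.434584617614746)
194 589.0 630.0 59
206 587.0 621.0 34
218 583.0 620.0 37
230 582.0 612.0 30
242 580.0 611.0 30
254 577.0 600.0 20
266 577.0 600.0 22
278 577.0 598.0 21
```

View pics/t3.png

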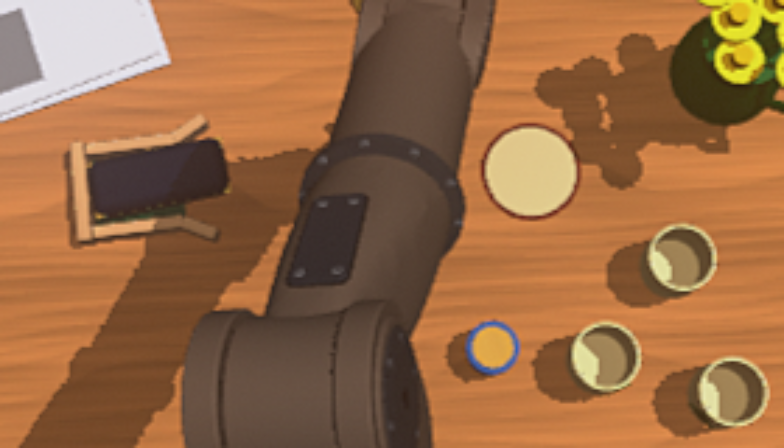

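The case is seated against the back wall at (605,~270), between the side walls and about 3° askew, all in tolerance. The cup is still at top (413,222). I'll now go behind it with the fingers 50 mm apart, pushing at 51.6°.

carry_out(moves=[[50,[0,0,40],0],[50,[0,0,40],0],[50,[0,0,30],0]])

```text
t: 10.45
position: [617.9, -15.9, 203.3]
eef_rot: [0.0, 0.677, 0.736, 0.001]
wrist_force: [0.4, -0.4, 0.2]
finger_gap: 49.8
gripper_force: 0.0
```

carry_out(moves=[[50,[-17.6,-31,0],-4.3],[50,[-17.6,-31,0],-4.3],[50,[-17.6,-31,0],-4.3],[50,[-17.6,-31,0],-4.3],[50,[-17.6,-31,0],-4.3],[50,[-17.6,-31,0],-4.3],[50,[-17.6,-31,0],-4.3],[50,[-17.6,-31,0],-4.3],[50,[-17.6,-31,0],-4.3],[50,[-17.6,-31,0],-4.3]])

```text
t: 11.45
position: [441.8, -327.3, 201.2]
eef_rot: [-0.0, 0.9, 0.436, 0.0]
wrist_force: [-0.1, -0.4, -0.2]
finger_gap: 50.2
gripper_force: 0.0
```

carry_out(moves=[[50,[0,0,-30],0],[50,[0,0,-30],0],[50,[0,0,-30],0],[50,[0,0,0],0]])

```text
t: 11.85
position: [440.5, -324.8, 108.0]
eef_rot: [-0.003, 0.9, 0.437, -0.002]
wrist_force: [-0.6, -0.0, 0.2]
finger_gap: 50.2
gripper_force: 0.0
```

carry_out(moves=[[50,[0,-13,0],0],[50,[0,0,-25],0],[50,[0,0,-25],0],[50,[0,0,-25],0],[50,[0,0,-16],0],[50,[0,0,0],0],[50,[0,0,0],0]])

```text
t: 12.55
position: [442.5, -342.0, 21.8]
eef_rot: [0.001, 0.9, 0.436, 0.001]
wrist_force: [-0.7, -0.8, 0.9]
finger_gap: 50.0
gripper_force: 0.0
```

```bash
cat >> h.py <<'E'
def cup(x,y):
    for n in('top','scene'):
        p,d=snap(n); W=world(n,d.astype(float))
        m=(abs(W[...,0]-x)<55)&(abs(W[...,1]-y)<55)&(W[...,2]>64)&(W[...,2]<90)&(p[...,0].astype(int)>95)&(p[...,1]>95)
        w=W[m]; print(n,len(w),w.min(0).round(),w.max(0).round(),cv2.minEnclosingCircle(w[:,:2].astype(np.float32)))
    s=r.state(); print(s['position'],s['wrist_force'])
E
python3 -c "
from h import *
cup(478,-290)"
```

```text
top 24 [ 493. -295.   70.] [ 514. -257.   81.] ((502.8294982910156, -276.00836181640625), 21.060409545898438)
scene 151 [ 442. -322.   64.] [ 515. -257.   78.] ((478.44439697265625, -290.665771484375), 37.03628921508789)
[ 442.53516737 -341.81694127   22.02299377] [-0.41924568 -0.25947955 -0.8473098 ]
```

carry_out(moves=[[50,[-3.2,2.5,-6],0],[50,[3.7,4.7,0],0],[50,[3.7,4.7,0],0],[50,[3.7,4.7,0],0],[50,[3.1,3.9,0],0],[50,[3.1,3.9,0],0],[50,[3.1,3.9,0],0],[50,[3.1,3.9,0],0],[50,[3.1,3.9,0],0],[50,[0,0,0],0]])

```text
t: 13.65
position: [464.8, -307.5, 15.7]
eef_rot: [0.002, 0.901, 0.434, -0.0]
wrist_force: [-5.1, -6.5, 10.4]
finger_gap: 50.3
gripper_force: 0.0
```

```bash
python3 -c "
from h import *
cup(486,-280)"
```

```text
Traceback (most recent call last):
  File "h.py", line 29, in cup
    w=W[m]; print(n,len(w),w.min(0).round(),w.max(0).round(),cv2.minEnclosingCircle(w[:,:2].astype(np.float32)))
                           ~~~~~^^^
ValueError: zero-size array to reduction operation minimum which has no identity
```

```bash
sed -i "s/('top','scene'):\n        p,d=snap(n); W/&/; s/w=W\[m\]; print(n,len(w),w.min/w=W[m]\n        if len(w)>5: print(n,len(w),w.min/" h.py; python3 -c "
from h import *
cup(486,-280)
p,_=snap('scene'); cv2.imwrite('pics/s4.png',cv2.cvtColor(cv2.resize(p[150:330,120:320],None,fx=3,fy=3),4))"
```

```text
scene 103 [ 454. -303.   64.] [ 524. -245.   79.] ((490.2432556152344, -279.8750305175781), 36.7938117980957)
[ 464.54730556 -307.6449187    15.58354466] [-5.85668218 -6.5327835   9.83676536]
```

View pics/s4.png

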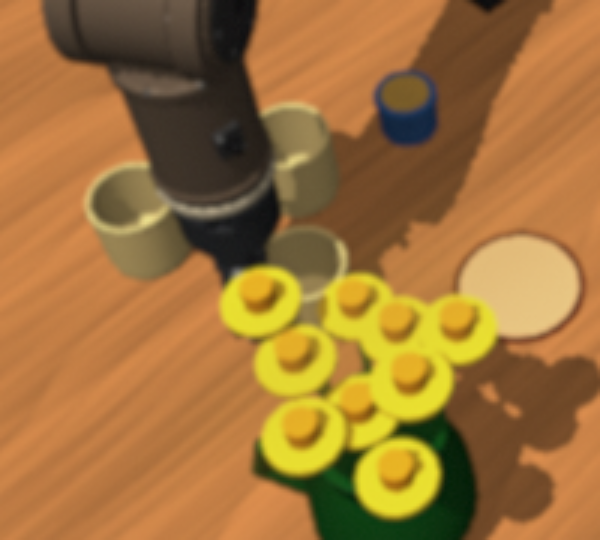

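The cup is at about (489,-280) and upright, but the 10 N upward force suggests the gripper body is touching its rim. I'll back off, raise the tool and narrow the fingers.

carry_out(moves=[[50,[-1,-1.2,3],0],[50,[-6,-8,3],0],[50,[-6,-8,0],0],[36,[0,0,0],0],[36,[0,0,0],0],[36,[0,0,0],0]])

```text
t: 14.45
position: [451.9, -321.5, 20.1]
eef_rot: [-0.0, 0.9, 0.436, 0.0]
wrist_force: [0.3, 0.1, 0.2]
finger_gap: 35.9
gripper_force: 0.0
```

```bash
python3 -c "
from h import *
cup(486,-280)"
```

```text
scene 144 [ 451. -329.   64.] [ 523. -247.   89.] ((484.6813659667969, -288.68798828125), 42.874656677246094)
[ 452.00026285 -321.44591902   20.15687482] [-0.3809862   0.06244089  0.12673113]
```

carry_out(moves=[[36,[2.3,-1.8,3],0],[36,[3.1,3.9,0],0],[36,[3.1,3.9,0],0],[36,[3.1,3.9,0],0],[36,[3.1,3.9,0],0],[36,[3.1,3.9,0],0],[36,[0,0,0],0]])

```text
t: 15.25
position: [470.3, -303.5, 23.3]
eef_rot: [0.0, 0.9, 0.436, 0.0]
wrist_force: [-0.1, -0.6, -1.0]
finger_gap: 35.7
gripper_force: 0.0
```

```bash
python3 -c "
from h import *
cup(495,-270)"
```

```text
scene 100 [ 462. -303.   64.] [ 526. -239.   78.] ((496.6644592285156, -273.7723388671875), 35.95851516723633)
[ 469.82188929 -303.87888489   23.2529026 ] [-0.55041316  0.71443564  0.01972412]
```

carry_out(moves=[[36,[3.7,4.7,0],0],[36,[3.7,4.7,0],0],[36,[3.7,4.7,0],0],[36,[3.7,4.7,0],0],[36,[3.7,4.7,0],0],[36,[3.7,4.7,0],0],[36,[3.7,4.7,0],0],[36,[3.7,4.7,0],0],[36,[3.7,4.7,0],0],[36,[0,0,0],0]])

```text
t: 16.35
position: [503.8, -260.6, 23.2]
eef_rot: [-0.0, 0.9, 0.436, 0.0]
wrist_force: [0.5, -0.5, -1.0]
finger_gap: 35.9
gripper_force: 0.0
```

```bash
python3 -c "
from h import *
cup(530,-229)"
```

```text
scene 128 [ 493. -277.   65.] [ 566. -196.   89.] ((527.4810791015625, -236.62969970703125), 40.8726921081543)
[ 503.1636294  -261.29226981   23.19032306] [0.27422997 0.30400081 0.14610682]
```

carry_out(moves=[[36,[3.7,4.8,0],0],[36,[3.7,4.8,0],0],[36,[3.7,4.8,0],0],[36,[3.7,4.8,0],0],[36,[3.7,4.8,0],0],[36,[3.7,4.8,0],0],[36,[3.7,4.8,0],0],[36,[3.7,4.8,0],0],[36,[3.7,4.8,0],0],[36,[0,0,0],0]])

```text
t: 17.45
position: [537.1, -217.4, 23.2]
eef_rot: [-0.0, 0.9, 0.436, 0.0]
wrist_force: [0.3, -0.9, 0.4]
finger_gap: 36.5
gripper_force: 0.0
```

carry_out(moves=[[36,[3.7,4.8,0],0],[36,[3.7,4.8,0],0],[36,[3.7,4.8,0],0],[36,[3.7,4.8,0],0],[36,[3.7,4.8,0],0],[36,[3.1,4,0],0],[36,[3.1,4,0],0],[36,[3.1,4,0],0],[36,[0,0,0],0]])

```text
t: 18.35
position: [564.7, -181.7, 23.2]
eef_rot: [-0.0, 0.9, 0.436, 0.0]
wrist_force: [1.4, -1.2, -0.9]
finger_gap: 36.0
gripper_force: 0.0
```

```bash
python3 -c "
from h import *
cup(592,-147)"
```

```text
scene 165 [ 558. -198.   64.] [ 627. -118.   88.] ((589.3312377929688, -157.6282958984375), 40.22679901123047)
[ 564.17647125 -182.300469     23.25363886] [ 0.18307058 -0.69282895  0.68669925]
```

carry_out(moves=[[36,[2.5,3.2,0],0],[36,[2.5,3.2,0],0],[36,[0,0,0],0],[36,[-6,-8,0],0],[36,[-15,-19,0],0],[36,[-20,-25,0],0],[36,[-15,-19,0],0],[36,[0,0,40],0],[36,[0,0,50],0],[36,[0,0,50],0]])

```text
t: 19.45
position: [511.7, -247.9, 164.6]
eef_rot: [-0.0, 0.901, 0.435, -0.001]
wrist_force: [1.1, -0.6, -0.1]
finger_gap: 36.1
gripper_force: 0.0
```

carry_out(moves=[[36,[-40,0,30],0],[36,[-40,0,0],0],[36,[-30,0,0],0],[36,[0,0,0],0],[36,[0,0,0],0]])

```text
t: 19.95
position: [402.7, -247.3, 193.6]
eef_rot: [-0.0, 0.9, 0.435, 0.001]
wrist_force: [0.2, 0.3, 0.3]
finger_gap: 36.0
gripper_force: 0.0
```

```bash
python3 -c "
from h import *
cup(595,-142); case(150,300)
p,_=snap('top'); cv2.imwrite('pics/t5.png',cv2.cvtColor(cv2.resize(p[90:300,170:480],None,fx=2.5,fy=2.5),4))"
```

```text
top 104 [ 559. -179.   64.] [ 629. -108.   82.] ((594.71044921875, -143.439208984375), 35.9841423034668)
scene 243 [ 557. -183.   64.] [ 632. -113.   79.] ((594.6095581054688, -147.3670654296875), 37.653648376464844)
[ 403.87625521 -247.3151016   193.42482153] [ 0.78262157 -0.60226838  0.06715927]
top 266 ((602.7057495117188, 272.51153564453125), (61.50080108642578, 147.12924194335938), 9.023880004882812)
scene 329 ((586.7680053710938, 269.2657165527344), (147.62416076660156, 53.29391860961914), 80.85098266601562)
```

View pics/t5.png

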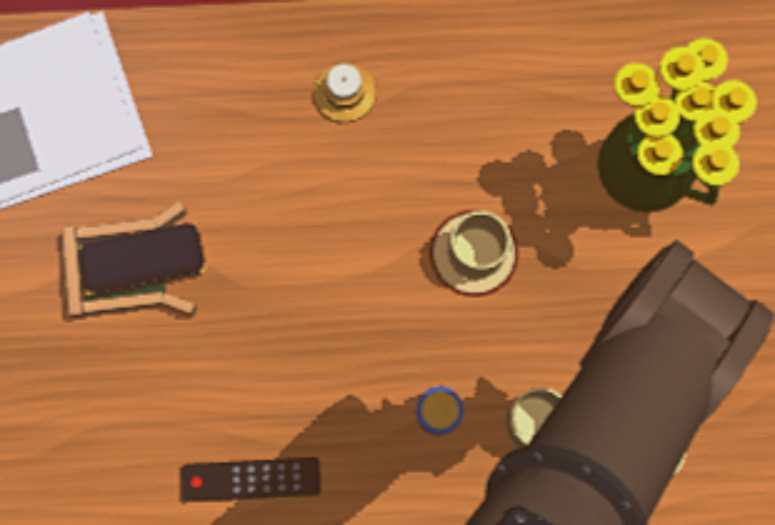

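The cup is on the coaster with its centre at (595,-144), about 3 mm off. The case is against the back wall, other things are in place, and the arm is clear, so I'm handing the job in.

```bash
python3 -c "
from workcell import r
print(r.close_job())"
```

```text
the job is handed in; nothing more can be done
None
```

I've handed the job in, with no verdict returned: by my last measurements the case is against the holder's back wall, the cup is upright about 3 mm off the coaster's centre, and nothing else looked moved.

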